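Feel the end float of a flake mill's roller shaft and centre it

TASK

Check the end float of the kitchen flake mill's roller shaft by its metal knob: first pull the shaft out until it stops, then push it in until it stops, leaning on each stop for a moment with a firm but gentle hand (about 10 N, never more than 18 N). Then leave the shaft standing midway between the two stops, so that the roller rubs neither end plate, and let go. Leave the other things on the counter alone.

Things in the scene. Friction and masses are not known exactly. Their poses are not given: they have to be found in the camera images.
- mill: Flake mill fixed to the counter: wooden block 120 x 110 x 135 mm on a steel base, round hopper on top (rim 225 mm high, 104 mm wide, centred at mill y +20 mm). Origin on the counter; z up. Its roller shaft lies level along mill y, 100 mm up; the knob end sticks out of the steel-plated face at y -50 mm. Pull out = mill -y, push in = mill +y. The hand crank (+y side) is not used.
- knob (a point): Middle of the knob's grip, on the shaft axis, 110 to 145 mm from the mill origin towards -y, 100 mm up. Aluminium knob: plain round grip 28 mm across, 40 mm long (20 mm either way along mill y), then an outer flange 42 mm across, 7 mm thick; inward a bare 16 mm shaft runs into a boss on the mill. It slides only along mill y, does not turn, drags with about 2 N and stays where it is left.
- thrust (a joint): Squeeze in m of the hard rubber washer at the stop that the shaft leans on: 0 free, + pulled on the outer stop, - pushed on the inner; 20 N per mm, too little to read through the noise: use the force on the tool. The stops are inside the mill at a place that differs each time by up to 2 cm, and the float between them is anything from a few mm to 2 cm: they must be felt.
- bowl: Bystander: white bowl 110 mm across, 50 mm high, at the mill's chute. Origin under its centre.
- tin: Bystander: round tin 68 mm across, 110 mm high, behind the mill. Origin under its centre.
- jar: Bystander: jar 76 mm across, 100 mm high, on the crank's side of the mill. Origin under its centre.
- spoon: Bystander: steel spoon 170 mm long lying flat. Origin under its middle.
- carton: Bystander: packet 50 x 90 x 150 mm. Origin under its centre.
- mug: Bystander: mug 80 mm across, 90 mm high. Origin under its centre.

How it is judged:
By the outcome, as a careful person would: the job done as asked, in the order asked, and still so for the second after the job is handed in, with the robot touching nothing.
It also fails if it takes over 51 s, if anything falls off the work surface, if the arm or the gripper's body presses on something with over 40 N, if the wrist force passes 120 N, or if a joint passes its speed limit or range.

ROBOT

A 6-joint arm with a two-finger parallel gripper is mounted at the origin on the work surface. World frame = base frame: x ahead of the robot, y to its left, z up, the work surface at z = 0. Lengths are in m, angles in degrees, forces in N, time in s.
With the tool pointing down it reaches from about 0.3 to 0.85 m from the base axis. Payload 5.4 kg.
Tool frame: the origin (TCP) lies at the very end of the fingers, on their centre line; the grasp point (between the pads) lies 19 mm behind it; z points along the fingers, y is the line along which they close (so a half turn about z gives the same grasp; the last joint's range is limited). The gripper opens to 85 mm and grips with 20 to 120 N. Pads are 22 mm wide; open, the fingers measure 114 mm over their backs; the gripper's body (76 mm by 85 mm) begins 54 mm behind the grasp point. The pads swing forward as they close: fully open they stand 13 mm farther back than shut.
Start: joints at [63.02, 9.076, 91.501, -0, 79.423, -12.038], TCP at [0.148, 0.556, 0.231] pointing down, gripper open.
Joint ranges: [-166.64, 166.64], [-54.1, 131.32], [10.49, 154.53], [-73.88, 253.88], [9.74, 151.15], [-171.62, 171.62]. Speed limits (degrees/s): [147.25, 147.25, 180, 180, 180, 180].

INTERFACE

Orientations are given as a 3x3 rotation matrix whose columns are the frame's x, y, z axes.
In Python, from workcell import status, eyes, job gives the robot as it stands.
- The arm moves only by the shell command python3 -m crank 'ROWS' [FORCE]. ROWS is JSON, a list of rows, each a list of 5 numbers: the shift along the tool's x, y, z in units of 30 mm (1.0 is 30 mm), then the turn about the tool's z in units of 8 degrees (1.0 is 8 degrees), then the opening, from 0 (shut) to 1 (fully open). In form: [[tx, ty, tz, twist, grip], ...]. A call has 1 to 10 rows; each row shifts and turns the commanded pose from where the row before left it, along the tool's axes as they then stand; what a row does not reach is not made up. A row lasts 1/10 s, in which the tool goes at most 50 mm and 8.59 degrees, less where a joint would pass 70% of its speed; a pose out of reach is approached as far as the arm can. A call is refused whole if a number of a shift passes 1 or a number of a turn 1, either way. A call with a gripper value outside its range is refused whole. The fingers move at their own pace and stop on an object; FORCE is the grip in N (left out, the last holds). Time passes only in rows, so rows that do not move let the fingers close. It gives the time, the measured TCP pose, the force, the opening and the grip force at its end, in the units of the state.
- status.state(): the state, without advancing time (a new reading comes with each control period).
- eyes.camera(name): name is "scene" or "top"; returns (picture, depth): 384x512x3 uint8, blue, green, red; 384x512 float32, m along the optical axis (not along the pixel's ray), 0 where there is no reading.
- eyes.camera_info(name): a dict with "fx", "fy", "cx", "cy" (pixels), "position" and "rotation" of the camera in the world. Camera axes: x right, y up, looking along -z (the intrinsics and any distortion apply to the point x, -y, -z); pixel columns grow to the right and rows downward; lengths in m; the calibration is good to about 2 mm. A picture is of the moment at which its call begins. camera_info takes no time and is no camera call.
- job.close_job(): hands the job in; it is judged then, once.
Trained networks look in the newest picture that a camera, given by its name, has taken for a name from the list of things; names that differ only in an ending like _2 or _b are one class to them, and where a whole thing is asked for, a point or a joint stands for the part that bears it (a point fixed in the world has none). Each returns a list of dicts, best first, with "conf" (0 to 1); they miss things now and then, are a little off and sometimes report something else, mostly with a low value. They report only what shows in the picture. A call takes as long as a camera call.
- eyes.trace(label, camera): "pixels" (384x512 bool, what is visible of it) and "box" ([left, top, right, bottom] in pixels, round what is visible of it).
The state is a dict: "t": time; "qpos": joint angles; "qd": joint speeds; "effort": joint torques, N m; "eef_pos": TCP position; "orientation": TCP orientation; "wrist_force": force on the tool from outside, world axes, zero at the start; "moment": the same for the moment, N m; "width": finger opening in m; "grasp_force": force on a finger pad.
Only numpy, scipy, OpenCV 4.12 (cv2) and the standard library are available. Lean on these libraries where they do the work, as an engineer would, in place of code of your own. Each camera call takes 0.05 s, during which the arm holds its last target. There are 200 camera calls.

## Working session

There is one attempt and no reset: what is moved stays moved. The work goes in short steps, Python scripts to look and compute and a shell command to move; the robot and the scene stay as the last step left them, time stands still between calls to the robot, and variables do not carry over. Pictures are saved under pics/ and viewed, at most 10 in all, crops included, and the job is handed in when it is done.

```bash
mkdir -p pics
cat > h.py <<'E'
import numpy as np,cv2
from workcell import status,eyes,job
def world(cam,depth,mask):
    i=eyes.camera_info(cam);v,u=np.nonzero(mask&(depth>0));d=depth[v,u]
    p=np.c_[(u-i["cx"])/i["fx"]*d,-(v-i["cy"])/i["fy"]*d,-d]
    return p@np.array(i["rotation"]).T+np.array(i["position"])
E
python3 - <<'E'
from h import *
np.set_printoptions(precision=4,suppress=True)
ims=[]
for c in("scene","top"):
    im,d=eyes.camera(c);ims.append(im)
    i=eyes.camera_info(c);print(c,i)
    for l in("knob","mill"):
        for r in eyes.trace(l,c)[:2]:
            p=world(c,d,r["pixels"]);print(c,l,r["conf"],r["box"],len(p),np.median(p,0),np.percentile(p,2,axis=0),np.percentile(p,98,axis=0))
    np.save(c+"_d.npy",d);cv2.imwrite(f"pics/{c}0.png",im)
s=status.state();print({k:np.array(v) for k,v in s.items()})
E
```

```text
scene {'fx': 365.4796454689187, 'fy': 365.4796454689187, 'cx': 251.79344520689597, 'cy': 190.67537469257758, 'position': array([1.0432, 0.4867, 0.7922]), 'rotation': array([[-0.7283, -0.5004,  0.4681],
       [ 0.685 , -0.5162,  0.5141],
       [-0.0156,  0.6951,  0.7187]])}
scene knob 0.55 [245.2, 154.2, 256.8, 174.1] 156 [ 0.5268 -0.0831  0.1104] [ 0.5011 -0.1011  0.0883] [ 0.5392 -0.0537  0.1201]
top {'fx': 351.6221225535388, 'fy': 351.6221225535388, 'cx': 247.17771507746423, 'cy': 187.77337922759753, 'position': array([ 0.4139, -0.0174,  0.9773]), 'rotation': array([[-0.0147,  0.9821, -0.1879],
       [-0.9998, -0.017 , -0.0108],
       [-0.0138,  0.1877,  0.9821]])}
top knob 0.87 [245.6, 199.0, 289.3, 218.8] 343 [ 0.5249 -0.0659  0.1098] [ 0.4994 -0.1022  0.0005] [ 0.5492 -0.0117  0.1211]
top mill 0.93 [162.6, 158.8, 259.8, 235.5] 3997 [0.5623 0.0599 0.1514] [ 0.4842 -0.0209  0.0141] [0.6222 0.1723 0.2252]
{'t': array(0.3), 'qpos': array([ 63.0206,   9.09  ,  91.5233,   0.0013,  79.4227, -12.0378]), 'qd': array([-0.0136, -0.0835, -0.2386,  0.0313, -0.0122,  0.0257]), 'effort': array([  0.0012, -39.5474, -33.1103,  -0.0001,   0.0047,   0.    ]), 'eef_pos': array([0.1482, 0.5554, 0.231 ]), 'orientation': array([[-0.9662,  0.2578, -0.0003],
       [ 0.2578,  0.9662, -0.0005],
       [ 0.0002, -0.0006, -1.    ]]), 'wrist_force': array([-0.2029,  0.3172,  0.2808]), 'moment': array([ 0.0539, -0.0012,  0.0822]), 'grasp_force': array(0.), 'width': array(0.0852)}
```

View pics/scene0.png

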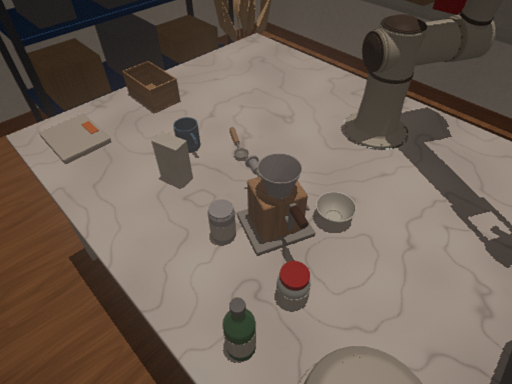

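View pics/top0.png

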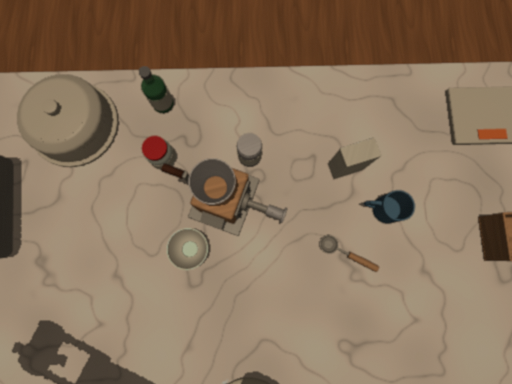

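The scene view is partly hidden by the mill. The top view shows the knob clearly, with its shaft running from the mill at about (240,203) to the flange at about (284,213). The tin is at (249,150), clear of it. Next I'll fit the axis.

Run:
```python
from h import *
np.set_printoptions(precision=4,suppress=True)
im,d=eyes.camera("top");cv2.imwrite("pics/k.png",cv2.resize(im[140:250,150:310],None,fx=5,fy=5,interpolation=cv2.INTER_CUBIC))
m=eyes.trace("mill","top")[0]["pixels"];k=eyes.trace("knob","top")[0]["pixels"]
m=cv2.dilate((m|k).astype(np.uint8),np.ones((5,5)))>0
P=world("top",d,m)
rim=P[(P[:,2]>.219)&(P[:,2]<.232)];c,r=cv2.minEnclosingCircle(rim[:,:2].astype(np.float32));print("rim",c,r,len(rim))
K=P[(P[:,2]>.09)&(P[:,2]<.13)&(P[:,1]<-.03)]
vx,vy,x0,y0=cv2.fitLine(K[:,:2].astype(np.float32),cv2.DIST_HUBER,0,.001,.001).ravel()
if vy<0:vx,vy=-vx,-vy
print("axis",vx,vy,x0,y0,np.degrees(np.arctan2(-vx,vy)))
a=np.array([vx,vy]);n=np.array([vy,-vx])
h=np.array(c)-[x0,y0];print("hopper centre off axis",h@n,"along",h@a)
o=np.array([x0,y0])+a*(h@a-.02);print("mill origin",o)
t=world("top",d,m&(d>0));q=t[:,:2]-o;y=q@a;x=q@n
for lo in np.arange(-.18,-.04,.005):
    s=(y>lo)&(y<=lo+.005)&(t[:,2]>.06)
    if s.sum():print("%.3f n=%d x %.3f..%.3f zmax %.3f"%(lo,s.sum(),x[s].min(),x[s].max(),t[s,2].max()))
B=P[(P[:,2]>.128)&(P[:,2]<.14)];print("block top",cv2.minAreaRect(B[:,:2].astype(np.float32)))
```

```text
Traceback (most recent call last):
IndexError: list index out of range
```

View pics/k.png

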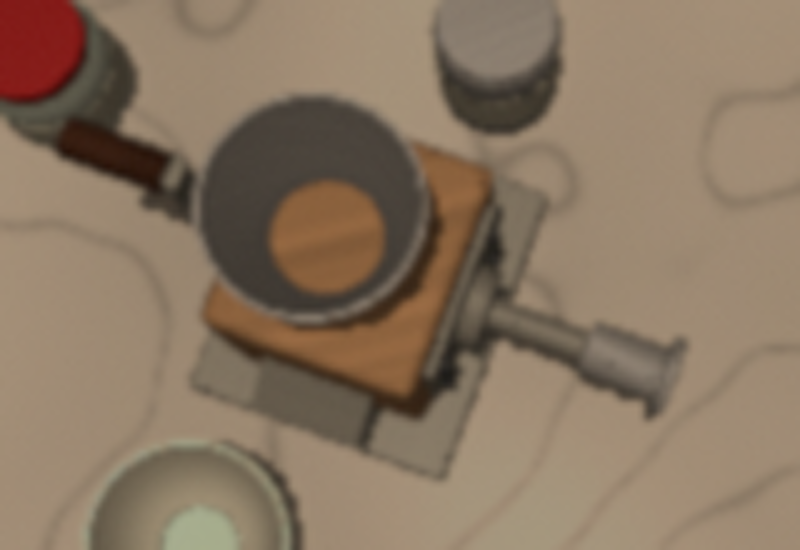

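The crop shows the boss at (480,305), the bare shaft to (585,345), the grip to about (660,370) and the flange at (668,378). The detector missed the mill this time, so I'll mask by region instead.

Run:
```python
from h import *
d=np.load("top_d.npy");m=np.zeros(d.shape,bool);m[155:240,185:295]=1
P=world("top",d,m)
rim=P[(P[:,2]>.219)&(P[:,2]<.232)];c,r=cv2.minEnclosingCircle(rim[:,:2].astype(np.float32));print("rim",c,r,len(rim))
K=P[(P[:,2]>.09)&(P[:,2]<.13)&(P[:,1]<-.04)]
vx,vy,x0,y0=cv2.fitLine(K[:,:2].astype(np.float32),cv2.DIST_HUBER,0,.001,.001).ravel()
if vy<0:vx,vy=-vx,-vy
print("axis",vx,vy,x0,y0,np.degrees(np.arctan2(vx,vy)))
a=np.array([vx,vy]);n=np.array([vy,-vx])
h=np.array(c)-[x0,y0];print("hopper off axis",h@n)
o=np.array([x0,y0])+a*(h@a-.02);print("origin",o)
q=P[:,:2]-o;y=q@a;x=q@n
for lo in np.arange(-.18,-.04,.005):
    s=(y>lo)&(y<=lo+.005)&(P[:,2]>.07)&(abs(x)<.04)
    if s.sum():print("%.3f n=%d x %.3f..%.3f zmax %.3f"%(lo,s.sum(),x[s].min(),x[s].max(),P[s,2].max()))
B=P[(P[:,2]>.130)&(P[:,2]<.14)];print("block",cv2.minAreaRect(B[:,:2].astype(np.float32)))
```

```text
rim (0.576084554195404, 0.06840123236179352) 0.05161524564027786 299
axis 0.3956944 0.9183822 0.5177581 -0.07667554 23.30929
hopper off axis -0.0038400626016039663
origin [0.57169731 0.04851409]
-0.165 n=6 x -0.017..0.017 zmax 0.118
-0.160 n=34 x -0.018..0.022 zmax 0.124
-0.155 n=28 x -0.013..0.021 zmax 0.121
-0.150 n=23 x -0.011..0.015 zmax 0.118
-0.145 n=21 x -0.011..0.014 zmax 0.116
-0.140 n=23 x -0.012..0.015 zmax 0.118
-0.135 n=23 x -0.011..0.016 zmax 0.115
-0.130 n=21 x -0.011..0.013 zmax 0.115
-0.125 n=22 x -0.012..0.015 zmax 0.117
-0.120 n=23 x -0.012..0.014 zmax 0.116
-0.115 n=14 x -0.009..0.013 zmax 0.117
-0.110 n=13 x -0.007..0.008 zmax 0.109
-0.105 n=13 x -0.007..0.007 zmax 0.111
-0.100 n=13 x -0.008..0.006 zmax 0.112
-0.095 n=13 x -0.007..0.008 zmax 0.110
-0.090 n=12 x -0.006..0.008 zmax 0.110
-0.085 n=13 x -0.008..0.007 zmax 0.110
-0.080 n=13 x -0.007..0.007 zmax 0.112
-0.075 n=12 x -0.008..0.006 zmax 0.110
-0.070 n=13 x -0.008..0.007 zmax 0.108
-0.065 n=30 x -0.020..0.018 zmax 0.121
-0.060 n=38 x -0.040..0.019 zmax 0.125
-0.055 n=59 x -0.039..0.038 zmax 0.136
-0.050 n=89 x -0.040..0.040 zmax 0.149
-0.045 n=79 x -0.039..0.039 zmax 0.154
block ((0.5482245683670044, 0.0641356110572815), (0.09811712801456451, 0.1506883054971695), 0.8373359441757202)
```

```bash
python3 -m crank '[[0,0,-1,0,1],[-0.5,-0.5,-1,0,1],[-1,-1,0,0,1],[-1,-1,0,0,1],[-1,-1,0,0,1],[-1,-1,0,0,1],[-1,-1,0,0,1],[-1,-1,0,0,1],[-1,-1,0,0,1],[-1,-1,0,0,1]]' 40 && python3 -m crank '[[-1,-1,0,0,1],[-1,-1,0,0,1],[-1,-1,0,0,1],[-1,-1,0,0,1],[-1,-1,0,0,1],[-1,-1,0,0,1],[-1,-1,0,0,1],[-0.7,-0.7,0,0,1],[0,0,0,1,1],[0,0,0,1,1]]' && python3 -m crank '[[0,0,0,1,1],[0,0,0,1,1],[0,0,0,1,1],[0,0,0,1,1],[0,0,0,1,1],[0,0,0,1,1],[0,0,0,1,1],[0,0,0,1,1],[0,0,0,1,1],[0,0,0,1,1]]'
cat > st.py <<'E'
from h import *
np.set_printoptions(precision=4,suppress=True)
s=status.state();R=np.array(s["orientation"]);p=np.array(s["eef_pos"])
g=np.array([.5193,-.0770,.081])
print("yaw",np.degrees(np.arctan2(R[1,0],R[0,0])),"to go tool units",R.T@(g-p)/.03,"F tool",R.T@np.array(s["wrist_force"]))
E
python3 st.py
```

```text
t: 1.4
eef_pos: [0.3294, 0.2419, 0.2915]
orientation: [[-0.966, 0.258, 0.001], [0.258, 0.966, 0.0], [-0.001, 0.001, -1.0]]
wrist_force: [1.2, -0.3, -0.8]
width: 0.0856
grasp_force: 0.0
t: 2.4
eef_pos: [0.4928, -0.0404, 0.2911]
orientation: [[-0.854, 0.521, -0.001], [0.521, 0.854, 0.0], [0.001, -0.0, -1.0]]
wrist_force: [0.5, -0.3, 0.7]
width: 0.0851
grasp_force: 0.0
t: 3.4
eef_pos: [0.4925, -0.0394, 0.2914]
orientation: [[0.363, 0.932, 0.0], [0.932, -0.363, -0.0], [-0.0, 0.0, -1.0]]
wrist_force: [0.1, 0.5, -0.1]
width: 0.0856
grasp_force: 0.0
yaw 68.72812455439478 to go tool units [-0.8453  1.2867  7.0122] F tool [ 0.5146 -0.0993  0.0608]
```

```bash
python3 -m crank '[[-0.42,0.65,0,0.1,1],[-0.43,0.64,0,0,1],[0,0,1,0,1],[0,0,1,0,1],[0,0,1,0,1],[0,0,1,0,1],[0,0,1,0,1],[0,0,0,0,1],[0,0,0,0,1]]'; python3 st.py
python3 - <<'E'
from h import *
im,d=eyes.camera("top");cv2.imwrite("pics/k2.png",cv2.resize(im[160:260,220:340],None,fx=5,fy=5,interpolation=cv2.INTER_CUBIC))
E
```

```text
t: 4.3
eef_pos: [0.5193, -0.0772, 0.1417]
orientation: [[0.37, 0.929, -0.0], [0.929, -0.37, 0.0], [0.0, -0.0, -1.0]]
wrist_force: [0.3, -0.7, 0.7]
width: 0.0855
grasp_force: 0.0
yaw 68.26080829999447 to go tool units [ 0.0043 -0.0023  2.025 ] F tool [-0.5676  0.5598 -0.6825]
```

View pics/k2.png

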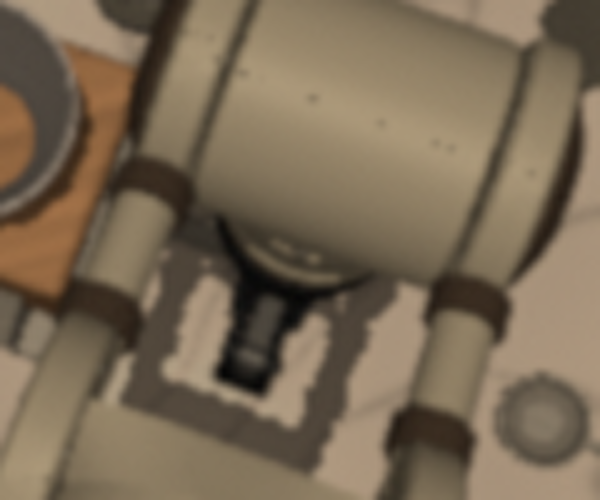

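The arm hides the knob, with the wrist body at about (350,120) and the hopper at (20,120). I'll lower in small stages and watch the force.

```bash
python3 -m crank '[[0,0,0.5,0,1],[0,0,0.5,0,1],[0,0,0,0,1]]' && python3 -m crank '[[0,0,0.5,0,1],[0,0,0.5,0,1],[0,0,0,0,1]]'; python3 st.py
python3 - <<'E'
from h import *
im,d=eyes.camera("scene");cv2.imwrite("pics/s2.png",cv2.resize(im[80:260,180:380],None,fx=4,fy=3.3,interpolation=cv2.INTER_CUBIC)[:600,:800])
E
```

```text
t: 4.65
eef_pos: [0.5193, -0.0772, 0.1117]
orientation: [[0.37, 0.929, -0.0], [0.929, -0.37, 0.0], [-0.0, -0.0, -1.0]]
wrist_force: [-0.3, 0.5, -0.5]
width: 0.085
grasp_force: 0.0
t: 4.95
eef_pos: [0.5191, -0.0771, 0.0815]
orientation: [[0.37, 0.929, -0.001], [0.929, -0.37, 0.0], [0.0, -0.001, -1.0]]
wrist_force: [-1.4, 0.7, -0.5]
width: 0.0854
grasp_force: 0.0
yaw 68.25783804314437 to go tool units [0.0049 0.0039 0.0174] F tool [ 0.0837 -1.5512  0.494 ]
```

View pics/s2.png

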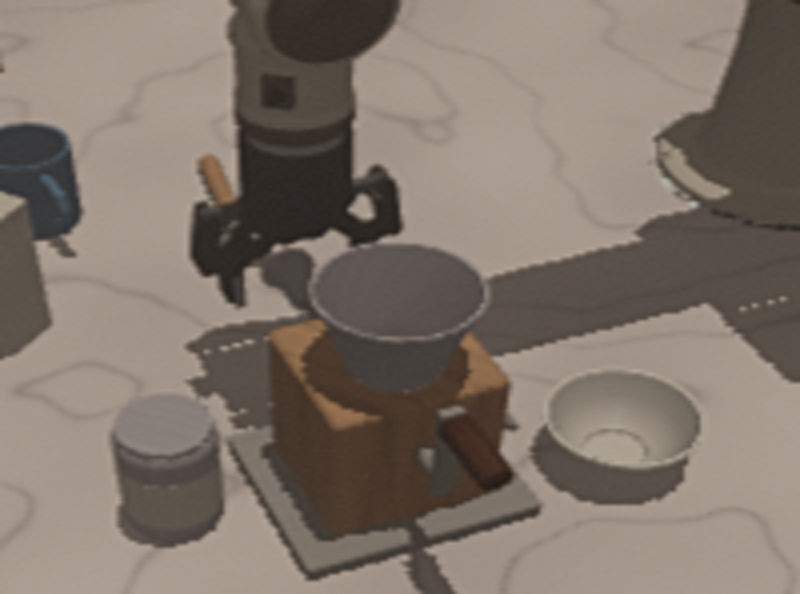

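The gripper at about (300,230) straddles the knob and clears the hopper. I'll close in stages.

```bash
python3 -m crank '[[0,0,0,0,0.4],[0,0,0,0,0.4],[0,0,0,0,0.4],[0,0,0,0,0.4],[0,0,0,0,0.4]]' 20; python3 st.py;  python3 -m crank '[[0,0,0,0,0.25],[0,0,0,0,0.25],[0,0,0,0,0.25],[0,0,0,0,0.25]]' 20; python3 st.py
```

```text
t: 5.5
eef_pos: [0.5194, -0.0772, 0.0815]
orientation: [[0.37, 0.929, 0.0], [0.929, -0.37, -0.0], [-0.0, 0.0, -1.0]]
wrist_force: [-0.3, -0.1, -0.7]
width: 0.0339
grasp_force: 0.0
yaw 68.25986141209106 to go tool units [ 0.0054 -0.0065  0.018 ] F tool [-0.1971 -0.2173  0.6638]
t: 5.9
eef_pos: [0.519, -0.0771, 0.0813]
orientation: [[0.37, 0.929, -0.001], [0.929, -0.37, 0.0], [-0.0, -0.001, -1.0]]
wrist_force: [-2.7, 0.0, 3.3]
width: 0.0276
grasp_force: 21.2
yaw 68.26695662136133 to go tool units [0.0064 0.0084 0.0092] F tool [-0.9638 -2.48   -3.2497]
```

```bash
cat > c.py <<'E'
import sys
from h import *
s=status.state();R=np.array(s["orientation"]);a=R[:,0];f=R.T@np.array(s["wrist_force"]);p=np.array(s["eef_pos"])
y=(p-[.5193,-.077,p[2]])@a*1000
print("t %.2f y %.2f mm F %s grip %.0f"%(s["t"],y,np.round(f,1),s["grasp_force"]))
sys.exit(abs(f[0])>5.5)
E
python3 -m crank '[[0,0,0,0,0.2],[0,0,0,0,0.2]]' 45 >/dev/null; python3 c.py && 
python3 -m crank '[[-0.02,0,0,0,0.2],[0,0,0,0,0.2]]' >o && python3 c.py && 
python3 -m crank '[[-0.02,0,0,0,0.2],[0,0,0,0,0.2]]' >o && python3 c.py && 
python3 -m crank '[[-0.02,0,0,0,0.2],[0,0,0,0,0.2]]' >o && python3 c.py && 
python3 -m crank '[[-0.02,0,0,0,0.2],[0,0,0,0,0.2]]' >o && python3 c.py && 
python3 -m crank '[[-0.02,0,0,0,0.2],[0,0,0,0,0.2]]' >o && python3 c.py && 
python3 -m crank '[[-0.02,0,0,0,0.2],[0,0,0,0,0.2]]' >o && python3 c.py
```

```text
t 6.10 y -0.16 mm F [-0.8 -3.5 -3.9] grip 44False
```

```bash
sed -i 's/sys.exit(\(.*\))$/sys.exit(int(\1))/' c.py
python3 -m crank '[[-0.02,0,0,0,0.2],[0,0,0,0,0.2]]' >o && python3 c.py && 
python3 -m crank '[[-0.02,0,0,0,0.2],[0,0,0,0,0.2]]' >o && python3 c.py && 
python3 -m crank '[[-0.02,0,0,0,0.2],[0,0,0,0,0.2]]' >o && python3 c.py && 
python3 -m crank '[[-0.02,0,0,0,0.2],[0,0,0,0,0.2]]' >o && python3 c.py && 
python3 -m crank '[[-0.02,0,0,0,0.2],[0,0,0,0,0.2]]' >o && python3 c.py && 
python3 -m crank '[[-0.02,0,0,0,0.2],[0,0,0,0,0.2]]' >o && python3 c.py && 
python3 -m crank '[[-0.02,0,0,0,0.2],[0,0,0,0,0.2]]' >o && python3 c.py && 
python3 -m crank '[[-0.02,0,0,0,0.2],[0,0,0,0,0.2]]' >o && python3 c.py
```

```text
t 6.30 y -0.46 mm F [ 2.1 -4.2 -3.4] grip 45
t 6.50 y -1.23 mm F [ 2.2 -5.6 -4. ] grip 45
t 6.70 y -1.99 mm F [ 1.8 -4.2 -3.4] grip 45
t 6.90 y -2.64 mm F [ 1.5 -5.2 -4. ] grip 45
t 7.10 y -3.22 mm F [ 1.3 -4.9 -3.8] grip 45
t 7.30 y -3.84 mm F [ 2.5 -4.  -3.9] grip 45
t 7.50 y -4.40 mm F [ 2.1 -4.5 -3.5] grip 45
t 7.70 y -5.00 mm F [ 2.5 -4.1 -4.2] grip 45
```

```bash
python3 -m crank '[[-0.02,0,0,0,0.2],[0,0,0,0,0.2]]' >o && python3 c.py && 
python3 -m crank '[[-0.02,0,0,0,0.2],[0,0,0,0,0.2]]' >o && python3 c.py && 
python3 -m crank '[[-0.02,0,0,0,0.2],[0,0,0,0,0.2]]' >o && python3 c.py && 
python3 -m crank '[[-0.02,0,0,0,0.2],[0,0,0,0,0.2]]' >o && python3 c.py && 
python3 -m crank '[[-0.02,0,0,0,0.2],[0,0,0,0,0.2]]' >o && python3 c.py && 
python3 -m crank '[[-0.02,0,0,0,0.2],[0,0,0,0,0.2]]' >o && python3 c.py && 
python3 -m crank '[[-0.02,0,0,0,0.2],[0,0,0,0,0.2]]' >o && python3 c.py && 
python3 -m crank '[[-0.02,0,0,0,0.2],[0,0,0,0,0.2]]' >o && python3 c.py && 
python3 -m crank '[[-0.02,0,0,0,0.2],[0,0,0,0,0.2]]' >o && python3 c.py && 
python3 -m crank '[[-0.02,0,0,0,0.2],[0,0,0,0,0.2]]' >o && python3 c.py && 
python3 -m crank '[[-0.02,0,0,0,0.2],[0,0,0,0,0.2]]' >o && python3 c.py && 
python3 -m crank '[[-0.02,0,0,0,0.2],[0,0,0,0,0.2]]' >o && python3 c.py && 
python3 -m crank '[[-0.02,0,0,0,0.2],[0,0,0,0,0.2]]' >o && python3 c.py && 
python3 -m crank '[[-0.02,0,0,0,0.2],[0,0,0,0,0.2]]' >o && python3 c.py && 
python3 -m crank '[[-0.02,0,0,0,0.2],[0,0,0,0,0.2]]' >o && python3 c.py && 
python3 -m crank '[[-0.02,0,0,0,0.2],[0,0,0,0,0.2]]' >o && python3 c.py
```

```text
t 7.90 y -5.60 mm F [ 0.3 -5.4 -3.4] grip 45
t 8.10 y -6.17 mm F [ 1.8 -4.5 -3.5] grip 45
t 8.30 y -6.80 mm F [ 1.7 -5.4 -3.8] grip 45
t 8.50 y -7.19 mm F [ 2.4 -4.3 -4.4] grip 45
t 8.70 y -7.30 mm F [ 4.1 -4.  -3.1] grip 45
t 8.90 y -7.40 mm F [ 5.8 -4.  -2. ] grip 45
```

```bash
python3 -m crank '[[-0.02,0,0,0,0.2],[0,0,0,0,0.2]]' >o ; python3 c.py 
python3 -m crank '[[-0.02,0,0,0,0.2],[0,0,0,0,0.2]]' >o ; python3 c.py
```

```text
t 9.10 y -7.49 mm F [ 9.5 -3.3 -3. ] grip 45
t 9.30 y -7.61 mm F [ 9.5 -3.8 -2.3] grip 45
```

```bash
python3 -m crank '[[-0.015,0,0,0,0.2],[0,0,0,0,0.2],[0,0,0,0,0.2]]' >o ; python3 c.py 
python3 -m crank '[[0,0,0,0,0.2],[0,0,0,0,0.2],[0,0,0,0,0.2]]' >o ; python3 c.py
python3 -m crank '[[0,0,0,0,0.2],[0,0,0,0,0.2],[0,0,0,0,0.2]]' >o ; python3 c.py
```

```text
t 9.60 y -7.69 mm F [11.9 -4.2 -3.8] grip 45
t 9.90 y -7.68 mm F [12.1 -4.1 -2.9] grip 45
t 10.20 y -7.70 mm F [11.8 -2.7 -1.8] grip 45
```

```bash
python3 -m crank '[[0,0,0,0,0.2],[0,0,0,0,0.2],[0,0,0,0,0.2],[0.05,0,0,0,0.2],[0.05,0,0,0,0.2],[0,0,0,0,0.2]]' >o ; python3 c.py; 
python3 -m crank '[[0.03,0,0,0,0.2],[0,0,0,0,0.2]]' >o && python3 c.py && 
python3 -m crank '[[0.02,0,0,0,0.2],[0,0,0,0,0.2]]' >o && python3 c.py && 
python3 -m crank '[[0.02,0,0,0,0.2],[0,0,0,0,0.2]]' >o && python3 c.py && 
python3 -m crank '[[0.02,0,0,0,0.2],[0,0,0,0,0.2]]' >o && python3 c.py && 
python3 -m crank '[[0.02,0,0,0,0.2],[0,0,0,0,0.2]]' >o && python3 c.py && 
python3 -m crank '[[0.02,0,0,0,0.2],[0,0,0,0,0.2]]' >o && python3 c.py && 
python3 -m crank '[[0.02,0,0,0,0.2],[0,0,0,0,0.2]]' >o && python3 c.py && 
python3 -m crank '[[0.02,0,0,0,0.2],[0,0,0,0,0.2]]' >o && python3 c.py && 
python3 -m crank '[[0.02,0,0,0,0.2],[0,0,0,0,0.2]]' >o && python3 c.py && 
python3 -m crank '[[0.02,0,0,0,0.2],[0,0,0,0,0.2]]' >o && python3 c.py && 
python3 -m crank '[[0.02,0,0,0,0.2],[0,0,0,0,0.2]]' >o && python3 c.py
```

```text
t 10.80 y -7.15 mm F [ 2.  -4.  -2.8] grip 45
t 11.00 y -6.85 mm F [-1.6 -4.8 -3.5] grip 45
t 11.20 y -6.47 mm F [-2.8 -4.6 -3.4] grip 45
t 11.40 y -5.91 mm F [-2.  -4.5 -2.7] grip 45
t 11.60 y -5.30 mm F [-2.5 -5.9 -3.3] grip 45
t 11.80 y -4.70 mm F [-2.1 -4.9 -3.6] grip 45
t 12.00 y -4.11 mm F [-1.6 -5.8 -2.8] grip 45
t 12.20 y -3.52 mm F [-1.8 -4.5 -3.2] grip 45
t 12.40 y -2.90 mm F [-1.2 -5.4 -4.3] grip 45
t 12.60 y -2.27 mm F [-2.3 -5.7 -4.1] grip 45
t 12.80 y -1.71 mm F [-2.1 -5.2 -3.5] grip 45
t 13.00 y -1.10 mm F [-2.2 -5.2 -4.5] grip 45
```

```bash
python3 -m crank '[[0.03,0,0,0,0.2],[0,0,0,0,0.2]]' >o && python3 c.py && 
python3 -m crank '[[0.03,0,0,0,0.2],[0,0,0,0,0.2]]' >o && python3 c.py && 
python3 -m crank '[[0.03,0,0,0,0.2],[0,0,0,0,0.2]]' >o && python3 c.py && 
python3 -m crank '[[0.03,0,0,0,0.2],[0,0,0,0,0.2]]' >o && python3 c.py && 
python3 -m crank '[[0.03,0,0,0,0.2],[0,0,0,0,0.2]]' >o && python3 c.py && 
python3 -m crank '[[0.03,0,0,0,0.2],[0,0,0,0,0.2]]' >o && python3 c.py && 
python3 -m crank '[[0.03,0,0,0,0.2],[0,0,0,0,0.2]]' >o && python3 c.py && 
python3 -m crank '[[0.03,0,0,0,0.2],[0,0,0,0,0.2]]' >o && python3 c.py && 
python3 -m crank '[[0.03,0,0,0,0.2],[0,0,0,0,0.2]]' >o && python3 c.py && 
python3 -m crank '[[0.03,0,0,0,0.2],[0,0,0,0,0.2]]' >o && python3 c.py && 
python3 -m crank '[[0.03,0,0,0,0.2],[0,0,0,0,0.2]]' >o && python3 c.py && 
python3 -m crank '[[0.03,0,0,0,0.2],[0,0,0,0,0.2]]' >o && python3 c.py && 
python3 -m crank '[[0.03,0,0,0,0.2],[0,0,0,0,0.2]]' >o && python3 c.py && 
python3 -m crank '[[0.03,0,0,0,0.2],[0,0,0,0,0.2]]' >o && python3 c.py && 
python3 -m crank '[[0.03,0,0,0,0.2],[0,0,0,0,0.2]]' >o && python3 c.py && 
python3 -m crank '[[0.03,0,0,0,0.2],[0,0,0,0,0.2]]' >o && python3 c.py
```

```text
t 13.20 y -0.16 mm F [-1.8 -4.5 -4.4] grip 45
t 13.40 y 0.74 mm F [-0.9 -5.1 -3.4] grip 45
t 13.60 y 1.65 mm F [-1.9 -4.6 -5. ] grip 45
t 13.80 y 2.54 mm F [-0.8 -6.3 -3.5] grip 45
t 14.00 y 3.47 mm F [-2.3 -6.3 -3.5] grip 45
t 14.20 y 4.36 mm F [-2.1 -6.3 -3.4] grip 45
t 14.40 y 5.27 mm F [-0.8 -5.9 -4.5] grip 45
t 14.60 y 5.89 mm F [-1.9 -5.5 -3.3] grip 45
t 14.80 y 6.04 mm F [-6.3 -5.9 -4.9] grip 45
```

```bash
python3 -m crank '[[0.02,0,0,0,0.2],[0,0,0,0,0.2]]' >o ; python3 c.py
python3 -m crank '[[0.02,0,0,0,0.2],[0,0,0,0,0.2]]' >o ; python3 c.py
```

```text
t 15.00 y 6.18 mm F [-7.7 -5.9 -4.9] grip 45
t 15.20 y 6.27 mm F [-10.4  -6.4  -4.3] grip 45
```

```bash
python3 -m crank '[[0.015,0,0,0,0.2],[0,0,0,0,0.2],[0,0,0,0,0.2]]' >o ; python3 c.py
python3 -m crank '[[0,0,0,0,0.2],[0,0,0,0,0.2],[0,0,0,0,0.2]]' >o ; python3 c.py
python3 -m crank '[[0,0,0,0,0.2],[0,0,0,0,0.2],[0,0,0,0,0.2]]' >o ; python3 c.py
python3 -m crank '[[0,0,0,0,0.2],[0,0,0,0,0.2],[0,0,0,0,0.2]]' >o ; python3 c.py
```

```text
t 15.50 y 6.35 mm F [-11.5  -5.6  -4.8] grip 45
t 15.80 y 6.34 mm F [-10.6  -6.8  -4. ] grip 45
t 16.10 y 6.35 mm F [-10.8  -7.2  -5. ] grip 45
t 16.40 y 6.34 mm F [-10.7  -6.7  -4.1] grip 45
```

```bash
python3 -m crank '[[-0.04,0,0,0,0.2],[-0.05,0,0,0,0.2],[-0.05,0,0,0,0.2],[-0.05,0,0,0,0.2],[-0.05,0,0,0,0.2],[-0.05,0,0,0,0.2],[0,0,0,0,0.2],[0,0,0,0,0.2]]' >o ; python3 c.py
```

```text
t 17.20 y 0.56 mm F [ 0.8 -4.5 -3.1] grip 45
```

```bash
python3 -m crank '[[-0.03,0,0,0,0.2],[-0.013,0,0,0,0.2],[0,0,0,0,0.2],[0,0,0,0,0.2],[0,0,0,0,0.2]]' >o ; python3 c.py
```

```text
t 17.70 y -0.60 mm F [ 1.  -5.9 -3.2] grip 45
```

```bash
python3 -m crank '[[0,-0.03,-0.02,0,0.2],[0,0,0,0,0.2],[0,0,0,0,0.2]]' >o ; python3 c.py
python3 -m crank '[[0,0,0,0,0.2],[0,0,0,0,0.2]]' 20 >o ; python3 c.py
python3 -m crank '[[0,0,0,0,0.4],[0,0,0,0,0.4],[0,0,0,0,0.4]]' >o ; python3 c.py
python3 -m crank '[[0,0,0,0,1],[0,0,0,0,1],[0,0,0,0,1],[0,0,0,0,1],[0,0,0,0,1],[0,0,0,0,1]]' ; python3 c.py
```

```text
t 18.00 y -0.61 mm F [ 1.9 -1.   0.3] grip 44
t 18.20 y -0.62 mm F [ 1.4 -0.4  0.8] grip 44
t 18.50 y -0.76 mm F [-0.1  0.6 -0.1] grip 0
t: 19.1
eef_pos: [0.5183, -0.0772, 0.0819]
orientation: [[0.37, 0.929, -0.0], [0.929, -0.37, -0.0], [-0.0, -0.0, -1.0]]
wrist_force: [-0.4, 0.1, 0.8]
width: 0.0852
grasp_force: 0.0
t 19.10 y -0.55 mm F [-0.1 -0.4 -0.8] grip 0
```

```bash
python3 -m crank '[[0,0,-0.4,0,1],[0,0,-0.7,0,1],[0,0,-1,0,1],[0,0,-1,0,1],[0,0,-1,0,1],[0,0,-1,0,1],[0,0,-1,0,1],[0,-0.5,0,0,1],[0,-1,0,0,1],[0,-1,0,0,1]]' ; python3 -m crank '[[-0.5,-0.8,0,0,1],[-1,-0.5,0,0,1],[-1,0,0,0,1],[-1,0,0,0,1],[-1,0,0,0,1],[-1,0,0,0,1],[-0.5,0,0,0,1],[0,0,0,0,1],[0,0,0,0,1]]'
python3 - <<'E'
from h import *
im,d=eyes.camera("top");cv2.imwrite("pics/e.png",im)
m=np.zeros(d.shape,bool);m[190:230,245:300]=1
P=world("top",d,m);P=P[P[:,2]>.07]
o=np.array([.5717,.0485]);a=np.array([.3957,.9184]);y=(P[:,:2]-o)@a
for lo in np.arange(-.17,-.10,.005):
    s=(y>lo)&(y<=lo+.005);print("%.3f %d"%(lo,s.sum()),end="; ")
E
```

```text
t: 20.1
eef_pos: [0.448, -0.0492, 0.266]
orientation: [[0.371, 0.929, 0.001], [0.929, -0.371, -0.0], [-0.0, 0.001, -1.0]]
wrist_force: [-1.0, 0.2, 0.7]
width: 0.0855
grasp_force: 0.0
t: 21.0
eef_pos: [0.3458, -0.202, 0.2655]
orientation: [[0.371, 0.929, 0.001], [0.929, -0.371, -0.0], [0.0, 0.001, -1.0]]
wrist_force: [0.5, -0.2, -0.5]
width: 0.0854
grasp_force: 0.0
-0.170 0; -0.165 9; -0.160 33; -0.155 27; -0.150 24; -0.145 21; -0.140 24; -0.135 23; -0.130 21; -0.125 22; -0.120 23; -0.115 15; -0.110 13; -0.105 13; -0.100 13;
```

View pics/e.png

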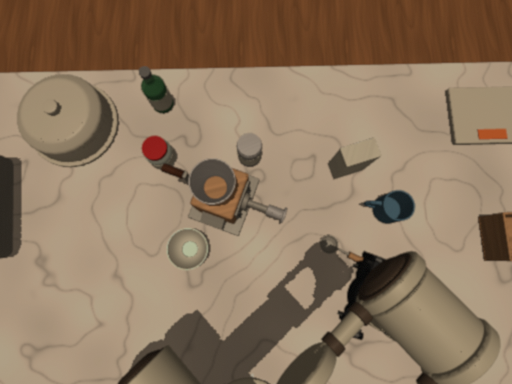

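The knob, with its flange at about (284,213), stands where the force readings put the midpoint. The bystanders have not moved and the arm is clear.

```bash
python3 -c "
from workcell import job
print(job.close_job())"
```

```text
the job is handed in; nothing more can be done
None
```

I pulled the shaft to its outer stop (about 12 N at the wrist), then pushed it to its inner stop (about 11 N). The float between them is about 13 mm; I let go with the shaft within about 0.2 mm of midway and handed the job in with the arm clear.

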